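# Pin a specimen cover on the sprung loading dock

### The arm

A 6-joint arm with a two-finger parallel gripper is mounted at the origin on the work surface. World frame = base frame: x ahead of the robot, y to its left, z up, the work surface at z = 0. Lengths are in mm, angles in rad, forces in N, time in s.
With the tool pointing down it reaches from about 275 to 850 mm from the base axis. Payload 5.2 kg.
Tool frame: the origin (TCP) lies at the very end of the fingers, on their centre line; the grasp point (between the pads) lies 19 mm behind it; z points along the fingers, y is the direction in which the jaws open and shut (so a half turn about z gives the same grasp; the last joint's range is limited). The gripper opens to 85 mm and grips with 20 to 120 N. Pads are 22 mm wide; open, the fingers measure 114 mm over their backs; the gripper's body (76 mm by 85 mm) begins 54 mm behind the grasp point. The pads swing forward as they close: fully open they stand 13 mm farther back than shut.
Start: joints at [-0.203, 0.259, 1.535, -0, 1.348, -0.203], TCP at [550.005, 0.023, 231.31] pointing down, gripper open.
Joint ranges: [-3.14, 3.14], [-0.91, 2.08], [0.19, 2.58], [-1.22, 4.36], [0.22, 2.71], [-3.12, 3.12]. Speed limits (rad/s): [2.57, 2.57, 3.14, 3.14, 3.14, 3.14].

### API

Orientations are given as a unit quaternion [w, x, y, z].
In Python, from station import bot, eyes gives the robot as it stands.
- The arm moves only by the tool drive_tool, never from a script. Its argument "deltas" is a list of rows, each an object with "slide": the shift along the tool's x, y, z in mm, a list of three; "angular": the turn, a rotation vector about the tool's x, y, z in rad, a list of three; "claw": the gripper command: -1 is shut, 1 is fully open, values between are in proportion. In form: [{"slide": [dx, dy, dz], "angular": [rx, ry, rz], "claw": claw}, ...]. A call has 1 to 5 rows; each row is the pose to reach, as a shift and turn from the pose commanded when the call began, along the tool's axes at that moment; what a row does not reach only later rows make up. A row lasts 1/8 s, in which the tool goes at most 62.5 mm and 10.7 degrees, less where a joint would pass 70% of its speed; a pose out of reach is approached as far as the arm can. A call with a gripper value outside its range is refused whole. The fingers move at their own pace and stop on an object; "newtons" is the grip in N (left out, the last holds). Time passes only in rows, so rows that repeat a pose let the fingers close. It gives the time, the measured TCP pose, the force and the opening at its end, in the units of the state.
- bot.state(): the state, without advancing time (a new reading comes with each control period).
- eyes.get_image(name): name is "scene" or "side" or "wrist"; returns a dict with "color" (384x512x3 uint8, red, green, blue), "vertical_fov" (degrees; the focal length in pixels is half the picture's height over the tangent of half this angle, whatever the lens; pixels are square), "cx", "cy" (the principal point, pixels), "xyz" and "rotation" of the camera in the world; the wrist camera has in their place "hand_eye" (4x4, takes a point from camera to tool coordinates, whose origin is the TCP and whose axes are the flange's). Camera axes: x right, y up, looking along -z (the intrinsics and any distortion apply to the point x, -y, -z); pixel columns grow to the right and rows downward; lengths in mm; the calibration is good to about 2 mm. A picture is of the moment at which its call begins: read the wrist's pose just before it. There is no depth.
- bot.sign_off(): hands the job in, once; it reports no verdict.
The state is a dict: "time_s": time; "qpos": joint angles; "qvel": joint speeds; "effort": joint torques, N m; "position": TCP position; "tcp_rot": TCP orientation; "contact_force": force on the tool from outside, world axes, zero at the start; "ft_torque": the same for the moment, N m; "opening": opening from 0.0 (shut) to 1.0 (fully open).
Only numpy, scipy, OpenCV 4.12 (cv2) and the standard library are available. Lean on these libraries where they do the work, as an engineer would, in place of code of your own. Each camera call takes 0.05 s, during which the arm holds its last target. There are 200 camera calls.

### The job

On the loading dock for microscope specimens, swing the small hold-down lever up, away from the seat, as far as it goes and leave it up. Then take the rectangular metal cover plate by its black handle, lay it squarely over the seat, its long side along the seat's, sliding it about until the hidden hole in its underside drops over the locating pin, and press it down against the seat's spring to the stop. Finish while still holding it pressed fully down, and leave the other things on the bench where they are.

Things in the scene. Friction and masses are not known exactly. Their poses are not given: they have to be found in the camera images.
- seat_pin (a point): Foot of the locating pin, centre of the seat's top face; sinks with the seat. Seat: bright metal, 90 (x) x 70 mm (y), top 38 mm above the table when up, on a fixed black base 200 x 130 x 22 mm. Steel pin: 10 mm wide, 8 mm high above the seat, bevelled to 6 mm at the tip. x runs along the dock to the lever's head, away from the robot; z up.
- seat (a joint): How far the seat with its pin is pressed down, m: 0 free (up), 0.005 at the stop. It starts to sink at about 4.5 N (more than the cover weighs) and reaches the stop at about 10.5 N in all.
- lever_knob (a point): Centre of the black cross-bar knob on the lever's free end: a cylinder 14 mm in diameter, 24 mm long along y (the dock's y, parallel to the pivot), 76 mm above the table when the lever is level. The lever is a steel arm 7 mm wide and 9 mm high from knob to pivot, with a rubber foot hanging just over the pin; lowered, it keeps the cover off the seat.
- lever_pivot (a point): The lever's pivot, in the head (white cheeks, together 46 mm wide, 90 mm high) at the dock's far end: 92 mm from the pin along the dock's x axis, 76 mm above the table. It turns about the dock's y axis; the knob swings at a radius of 112 mm. Axes as the dock's.
- lever (a joint): Angle of the hold-down lever, rad: 0 lowered (level, knob over the seat), grows as the knob is lifted in an arc up and towards the head, 1.57 upright, stop at 1.75 (leaning away from the seat). It takes about 1 N at the knob; friction keeps it where it is left.
- cover_grip (a point): Half-way up the cover's handle, 36 mm above the plate's underside. Plate: plain metal, 90 (x) x 70 (y) x 12 mm, about 0.24 kg; handle: black upright block on its centre, 44 mm long (x), 14 mm thick (y), from 12 to 57 mm above the underside, gripped across its thickness. z up. The plate starts on a black rubber mat 130 x 110 x 4 mm.
- cover_hole (a point): Centre of the mouth of the blind round hole in the underside of the cover plate, straight below the handle: 12.6 mm wide with a small bevel, 9 mm deep. It fits over the locating pin; when it is fully on, this point coincides with the foot of the pin.
- weight: Bystander, to be left alone: round turned steel weight with a small knob, 52 mm across, 46 mm tall; origin at the centre of its underside.
- jar: Bystander, to be left alone: small amber specimen jar, 44 mm across, 55 mm tall; origin at the centre of its underside.
- dish: Bystander, to be left alone: clear covered dish, 90 mm across, 15 mm tall; origin at the centre of its underside.
- bottle: Bystander, to be left alone: white plastic bottle with black cap, 60 mm across, 140 mm tall; origin at the centre of its underside.
- beaker: Bystander, to be left alone: glass beaker, 64 mm across, 75 mm tall; origin at the centre of its underside.
- probe: Bystander, to be left alone: needle probe like a thin screwdriver with grey handle, 150 mm long, lying along its x axis; origin at the middle of its length.
Mind the look-alikes: they are no part of the job. What is shaped like the part that bears cover_grip but red is not meant.

How it is judged (in metres and radians):
On the way, in this order (a step that is already met when the one before it is completed fails the run):
1. the hold-down lever is swung up (past 1.5 rad), while the cover is still off the seat (value of joint lever above 1.5 rad and horizontal distance between cover_hole and seat_pin above 0.05 m), for 0.2 s.
2. the cover has dropped over the locating pin and lies flat on the seat (horizontal distance between cover_hole and seat_pin below 0.003 m and z of cover_hole in the frame of seat_pin between -0.002 and 0.002 m and angle between cover_hole's own z axis and vertical below 0.06 rad and value of joint lever above 1.5 rad), for 0.2 s.
At the end, for the whole second after the job is handed in: Lever past 1.5 rad; cover on the pin (within 3 mm sideways, underside within 2 mm of the seat, flat within 0.06 rad, parallel within 0.2 rad); the robot still bears on it with over 2 N and the seat is down at least 4 of its 5 mm, through the last second (all of step 2 and angle between the x axis of cover_hole and the x axis of seat_pin, either way round below 0.2 rad and value of joint seat above 0.004 m and contact force between any of the fingers, the arm and cover above 2 N); the arm keeps its last pose, push and grip.
It fails at once if a bystander is pushed more than 30 mm or lifted (distance of any of weight, jar, dish, bottle, beaker, probe from where it was at the start of the episode above 0.03 m).
It also fails if it takes over 61 s, if anything falls off the work surface, if the arm or the gripper's body presses on something with over 40 N, if the wrist force passes 120 N, or if a joint passes its speed limit or range.

## Working session

There is one attempt and no reset: what is moved stays moved. The work goes in short steps, Python scripts to look and compute and a tool call to move; the robot and the scene stay as the last step left them, time stands still between calls to the robot, and variables do not carry over. Pictures are saved under pics/ and viewed, on a budget of 10 in all, crops included, one or two more only if the job needs it, and the job is handed in when it is done.

Besides the shell and the picture viewer there is one more tool, called after ">>>" as name(argument=value, ...) on one line, values as JSON. drive_tool: Moves the arm, as the interface text tells. Its arguments: {"type":"object","properties":{"deltas":{"type":"array","items":{"type":"object","properties":{"slide":{"type":"array","items":{"type":"number"}},"angular":{"type":"array","items":{"type":"number"}},"claw":{"type":"number"}}}},"newtons":{"type":"number"}},"required":["deltas"]}

```bash
mkdir -p pics; ls; cat > h.py <<'E'
import numpy as np, cv2
from scipy.spatial.transform import Rotation as R
from station import bot, eyes
def T_tool(s):
    q=s["tcp_rot"]; T=np.eye(4); T[:3,:3]=R.from_quat([q[1],q[2],q[3],q[0]]).as_matrix(); T[:3,3]=s["position"]; return T
def grab(name,fn=None):
    s=bot.state(); im=eyes.get_image(name)
    if "hand_eye" in im: T=T_tool(s)@np.array(im["hand_eye"])
    else:
        T=np.eye(4); r=np.array(im["rotation"],float)
        T[:3,:3]=r if r.shape==(3,3) else R.from_quat([r[1],r[2],r[3],r[0]]).as_matrix(); T[:3,3]=im["xyz"]
    f=192/np.tan(np.radians(im["vertical_fov"])/2)
    if fn: cv2.imwrite("pics/"+fn,im["color"][:,:,::-1]); np.savez("pics/"+fn+".npz",T=T,f=f,c=[im["cx"],im["cy"]],img=im["color"])
    return dict(T=T,f=f,c=(im["cx"],im["cy"]),img=im["color"],raw=im)
def load(fn):
    d=np.load("pics/"+fn+".npz"); return dict(T=d["T"],f=float(d["f"]),c=d["c"],img=d["img"])
def ray(v,u):
    d=np.array([(u[0]-v["c"][0])/v["f"],-(u[1]-v["c"][1])/v["f"],-1]); return v["T"][:3,3],v["T"][:3,:3]@d
def onz(v,u,z):
    o,d=ray(v,u); return o+d*(z-o[2])/d[2]
def proj(v,p):
    q=np.linalg.inv(v["T"])@np.r_[p,1]; return np.array([v["c"][0]-v["f"]*q[0]/q[2],v["c"][1]+v["f"]*q[1]/q[2]])
E
python3 - <<'E'
from h import *
print(bot.state())
a=grab("scene","scene0.png");b=grab("side","side0.png");w=grab("wrist","wrist0.png")
for v in(a,b,w):print({k:x for k,x in v["raw"].items() if k!="color"})
cv2.imwrite("pics/both.png",cv2.resize(np.vstack([np.hstack([a["img"],b["img"]])]),(800,300))[:,:,::-1])
E
```

```text
pics
{'time_s': 0.0, 'qpos': array([-2.02762605e-01,  2.59324411e-01,  1.53608979e+00, -8.95439354e-06,
        1.34798356e+00, -2.02790663e-01]), 'qvel': array([ 0.00062519, -0.00047638,  0.00057091,  0.00050407, -0.0006769 ,
        0.00084578]), 'effort': array([ 1.06436883e-04, -4.46029150e+01, -2.90570551e+01, -7.42485804e-05,
        1.18754001e-02, -2.51378208e-05]), 'position': array([5.49474583e+02, 1.48905251e-01, 2.30481998e+02]), 'tcp_rot': array([-7.51252454e-04,  7.07095871e-01,  7.07117115e-01, -5.00244702e-04]), 'contact_force': array([-1.17566945, -0.50299936, -0.25988194]), 'ft_torque': array([ 0.03709756, -0.01504999, -0.03538673]), 'opening': 1.0011185643130296}
{'vertical_fov': 42.61072220686167, 'cx': 258.5580898879532, 'cy': 192.51532929165435, 'xyz': array([1258.48837411, -829.91147459,  786.38017366]), 'rotation': array([0.82494543, 0.44516362, 0.16800695, 0.30507058])}
{'vertical_fov': 54.951023604506055, 'cx': 259.0099923252582, 'cy': 195.54187831271014, 'xyz': array([ 313.98255863, -793.31363444,  630.28970749]), 'rotation': array([ 0.87449452,  0.46989077, -0.06627834, -0.10034533])}
{'vertical_fov': 58.06359456236895, 'cx': 257.47374746336436, 'cy': 185.58291723878855, 'hand_eye': array([[ 4.60180071e-04,  9.61372952e-01,  2.75248680e-01,
         6.97873400e+01],
       [ 9.99999845e-01, -3.56521485e-04, -4.26631973e-04,
         4.46378480e-01],
       [-3.12020371e-04,  2.75248834e-01, -9.61372967e-01,
        -1.42731916e+02],
       [ 0.00000000e+00,  0.00000000e+00,  0.00000000e+00,
         1.00000000e+00]])}
```

View pics/scene0.png

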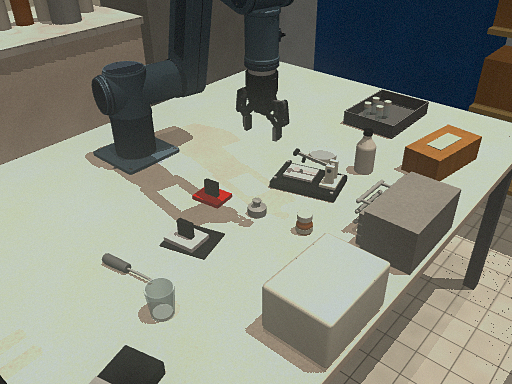

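View pics/side0.png

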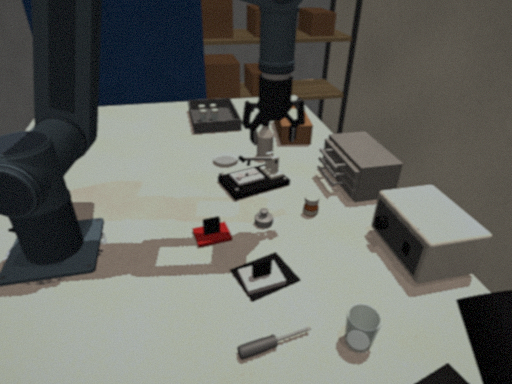

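Cover candidates: grey plate on a black mat (scene 187,233; side 262,270), which fits the description, and the red one (scene 211,192; side 211,230), which is the look-alike. Dock at scene (310,178), side (253,180), knob at scene (297,153).

```bash
cat > m.py <<'E'
from h import *
def tri(a,ua,b,ub):
    (o1,d1),(o2,d2)=ray(a,ua),ray(b,ub); A=np.c_[d1,-d2]; t=np.linalg.lstsq(A,o2-o1,rcond=None)[0]
    return (o1+d1*t[0]+o2+d2*t[1])/2, np.linalg.norm(o1+d1*t[0]-o2-d2*t[1])
E
python3 - <<'E'
from m import *
a,b=load("scene0.png"),load("side0.png")
np.set_printoptions(precision=1,suppress=True)
print("knob",tri(a,(297,153),b,(242,160)))
print("handle top",tri(a,(184,222),b,(262,260)))
for n,v,pts in(("scene",a,[(161,240),(184,223),(224,235),(205,257)]),("side",b,[(231,269),(273,255),(299,277),(252,298)])):
    P=np.array([onz(v,p,4)[:2] for p in pts]);print(n,"mat",P.tolist(),P.mean(0))
for n,v,pts in(("scene",a,[(270,186),(290,163),(348,181),(336,197)]),("side",b,[(219,180),(272,163),(289,179),(238,194)])):
    P=np.array([onz(v,p,22)[:2] for p in pts]);print(n,"dock",P.round().tolist(),P.mean(0))
for n,ua,ub in(("weight",(257,210),(264,220)),("jar",(305,226),(311,208)),("bottle",(364,160),(264,145)),("redhandle",(211,185),(211,224)),("dish",(322,156),(226,161))):print(n,tri(a,ua,b,ub))
# close crops
c=cv2.resize(a["img"][140:265,150:360],(800,476),interpolation=cv2.INTER_CUBIC)
cv2.imwrite("pics/crop1.png",c[:,:,::-1])
E
```

```text
knob (array([514.6, 198.6,  95.8]), np.float64(1.4440147865895947))
handle top (array([ 476.4, -210.7,   60.7]), np.float64(1.6893187729295))
scene mat [[428.7440670856064, -252.8742288491601], [419.32030010542235, -166.4946370001161], [536.2635651758569, -134.6607557724882], [561.1866071836758, -226.34460422876555]] [ 486.4 -195.1]
side mat [[413.5265848988128, -165.22325627824853], [523.6828860170266, -139.9398145105181], [562.6240351581419, -224.82112038795185], [442.45395859170594, -261.6399199473972]] [ 485.6 -197.9]
scene dock [[495.0, 100.0], [457.0, 244.0], [652.0, 269.0], [672.0, 175.0]] [568.8 197.3]
side dock [[443.0, 215.0], [640.0, 292.0], [665.0, 176.0], [487.0, 123.0]] [558.5 201.4]
weight (array([535.1,  -4.2,  11.1]), np.float64(1.1678693965976952))
jar (array([681.1,  17. ,  15.7]), np.float64(1.183007545362127))
bottle (array([635.5, 385.7,  41.8]), np.float64(9.109982110572858))
redhandle (array([385.7, -30.3,  42.4]), np.float64(2.8980390877884865))
dish (array([491.1, 370.7,   4.9]), np.float64(1.2085166754912755))
```

View pics/crop1.png

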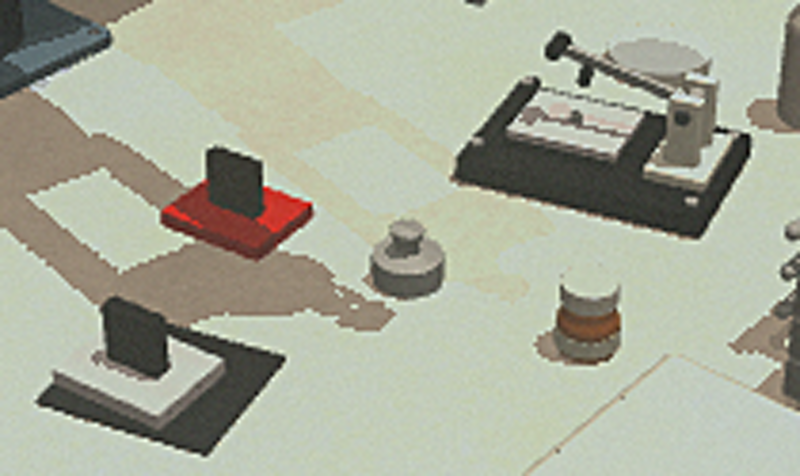

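The crop confirms it: the grey plate with the black handle on the mat (crop 135,340) is the cover, and the red one (235,190) is the look-alike. The lever is already slightly raised (knob at crop 557,45). I'll move over the dock with the jaws turned along its y axis.

>>> drive_tool(deltas=[{"slide": [60, -15, 0], "angular": [0, 0, -0.18], "claw": 1}, {"slide": [120, -15, 0], "angular": [0, 0, -0.36], "claw": 1}, {"slide": [175, -15, 0], "angular": [0, 0, -0.54], "claw": 1}, {"slide": [188, -15, 0], "angular": [0, 0, -0.72], "claw": 1}, {"slide": [188, -15, 0], "angular": [0, 0, -0.9], "claw": 1}])

```text
time_s: 0.78
position: [534.4, 189.8, 230.8]
tcp_rot: [-0.0, 0.325, 0.946, -0.0]
contact_force: [0.5, 0.2, 1.1]
opening: 1.0
```

>>> drive_tool(deltas=[{"slide": [0, 0, 0], "angular": [0, 0, -0.18], "claw": 1}, {"slide": [0, 0, 0], "angular": [0, 0, -0.36], "claw": 1}, {"slide": [0, 0, 0], "angular": [0, 0, -0.54], "claw": 1}, {"slide": [0, 0, 0], "angular": [0, 0, -0.72], "claw": 1}, {"slide": [0, 0, 0], "angular": [0, 0, -0.9], "claw": 1}])

```text
time_s: 1.4
position: [534.7, 188.0, 230.9]
tcp_rot: [-0.0, -0.117, 0.993, -0.0]
contact_force: [0.4, 0.8, 0.0]
opening: 0.998
```

```bash
python3 - <<'E'
from h import *
w=grab("wrist","w1.png"); s=bot.state(); print(s["time_s"],s["position"],s["qpos"],s["contact_force"]);print(T_tool(s)[:3,:3].round(3))
cv2.imwrite("pics/w1b.png",cv2.resize(w["img"],(800,600))[:,:,::-1])
E
```

```text
1.45 [534.77471685 187.99927847 230.91561796] [ 1.41340762e-01  2.89616806e-01  1.49382445e+00 -2.74366512e-05
  1.35897923e+00 -1.67170206e+00] [-0.49304646 -0.06793061  0.64447675]
[[-0.971 -0.24  -0.001]
 [-0.24   0.971 -0.   ]
 [ 0.001  0.    -1.   ]]
```

View pics/w1b.png

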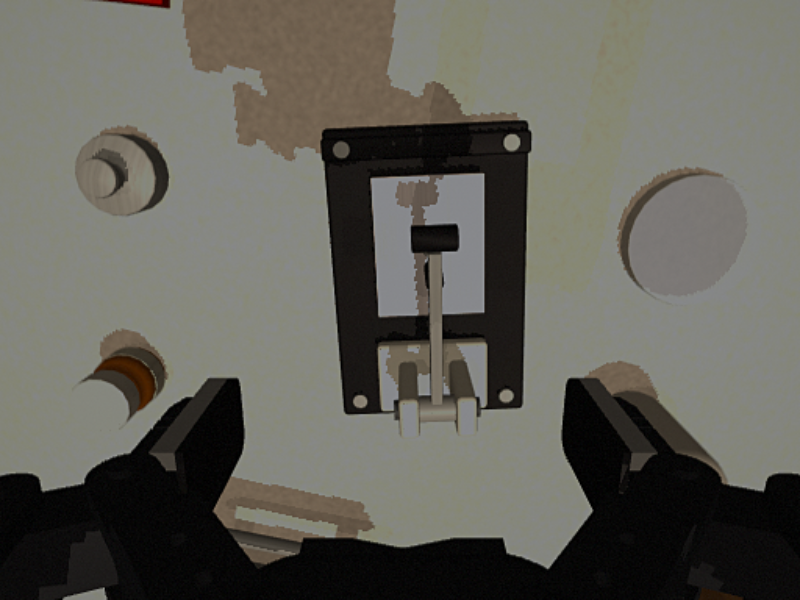

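The wrist view shows the seat with corners at about (371,177), (483,173), (484,312) and (378,317), the knob at (435,238), the pivot at (437,405), and the base corners.

```bash
python3 - <<'E'
from m import *
np.set_printoptions(precision=1,suppress=True)
w=load("w1.png");a,b=load("scene0.png"),load("side0.png")
k=.64
P=np.array([onz(w,np.array(p)*k,38)[:2] for p in[(371,177),(483,173),(484,315),(377,318)]])
def rep(P):
    ex=P[2]+P[3]-P[0]-P[1]; print(P.round(1).tolist(),P.mean(0),"yaw",np.arctan2(ex[1],ex[0]),"len",np.linalg.norm(ex)/2,np.linalg.norm(P[1]-P[0]))
rep(P)
B=np.array([onz(w,np.array(p)*k,22)[:2] for p in[(322,133),(529,125),(522,408),(345,413)]]);rep(B)
for f,z in(((341,150),22),((512,143),22),((360,402),22),((507,396),22)):print(onz(w,np.array(f)*k,z))
print("knob",tri(w,np.array((435,238))*k,a,(297,153)),tri(w,np.array((435,238))*k,b,(242,160)))
print("pivot z76",onz(w,np.array((437,408))*k,76), onz(w,np.array((437,408))*k,82))
E
```

```text
[[495.5, 158.9], [477.3, 224.6], [564.8, 250.1], [583.2, 182.5]] [530.2 204. ] yaw 0.27345129576726707 len 90.97762939335236 68.21743222033876
[[477.7, 122.6], [442.9, 247.0], [631.2, 300.0], [664.9, 176.5]] [554.2 211.5] yaw 0.2772213030090282 len 195.25116653845413 129.1324051463223
[485.  136.2  22. ]
[455.7 239.8  22. ]
[653.8 185.2  22. ]
[624.6 286.7  22. ]
knob (array([513.4, 200.3,  95.4]), np.float64(0.1979821132959836)) (array([514.4, 200.3,  94. ]), np.float64(1.5287916724085986))
pivot z76 [618.2 229.7  76. ] [615.1 228.5  82. ]
```

>>> drive_tool(deltas=[{"slide": [17, 17, 40], "angular": [0, 0, -0.033], "claw": 0.2}, {"slide": [17, 17, 80], "angular": [0, 0, -0.033], "claw": 0.2}, {"slide": [17, 17, 120], "angular": [0, 0, -0.033], "claw": 0.2}, {"slide": [17, 17, 155], "angular": [0, 0, -0.033], "claw": 0.2}, {"slide": [17, 17, 155], "angular": [0, 0, -0.033], "claw": 0.2}])

```text
time_s: 2.08
position: [512.1, 200.3, 73.6]
tcp_rot: [-0.003, -0.13, 0.992, -0.0]
contact_force: [0.1, 0.8, 0.4]
opening: 0.598
```

```bash
python3 - <<'E'
from h import *
w=grab("wrist","w2.png"); s=bot.state(); print(s["time_s"],s["position"],s["contact_force"])
print(proj(w,np.array([514,200.3,95])))
E
```

```text
2.125 [513.7838823  200.56120957  75.5940142 ] [ 0.49050831 -0.04936717  0.25230823]
[256.89105429 274.42479759]
```

View pics/w2.png

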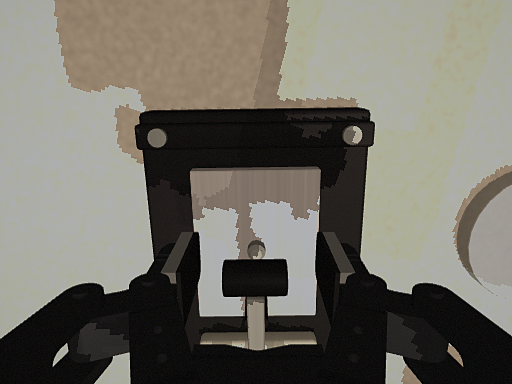

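Knob sits centred between the jaws at (255,278). I'll close lightly and swing it along the arc.

>>> drive_tool(deltas=[{"slide": [0, 0, 0], "claw": -1, "angular": [0, 0, 0]}, {"slide": [0, 0, 0], "claw": -1, "angular": [0, 0, 0]}, {"slide": [0, 0, 0], "claw": -1, "angular": [0, 0, 0]}, {"slide": [0, 0, 0], "claw": -1, "angular": [0, 0, 0]}], newtons=25)

```text
time_s: 2.62
position: [515.8, 200.4, 77.2]
tcp_rot: [0.001, -0.131, 0.991, -0.0]
contact_force: [3.1, -4.4, 1.0]
opening: 0.271
```

>>> drive_tool(deltas=[{"slide": [-4.4, 0, -17.3], "claw": -1, "angular": [0, 0, 0]}, {"slide": [-11.6, 0, -33.7], "claw": -1, "angular": [0, 0, 0]}, {"slide": [-21.2, 0, -48.8], "claw": -1, "angular": [0, 0, 0]}, {"slide": [-33.1, 0, -62.1], "claw": -1, "angular": [0, 0, 0]}, {"slide": [-47.1, 0, -73.4], "claw": -1, "angular": [0, 0, 0]}])

```text
time_s: 3.25
position: [559.4, 212.6, 149.2]
tcp_rot: [-0.001, -0.131, 0.991, -0.0]
contact_force: [2.8, -2.9, -6.7]
opening: 0.277
```

>>> drive_tool(deltas=[{"slide": [-15.5, 0, -8.9], "claw": -1, "angular": [0, 0, 0]}, {"slide": [-32.3, 0, -15.2], "claw": -1, "angular": [0, 0, 0]}, {"slide": [-49.8, 0, -18.8], "claw": -1, "angular": [0, 0, 0]}, {"slide": [-66.6, 0, -19.6], "claw": -1, "angular": [0, 0, 0]}, {"slide": [-85.5, 0, -17.4], "claw": -1, "angular": [0, 0, 0]}])

```text
time_s: 3.88
position: [641.6, 235.6, 166.7]
tcp_rot: [-0.002, -0.131, 0.991, 0.0]
contact_force: [-2.2, -0.4, -1.9]
opening: 0.276
```

>>> drive_tool(deltas=[{"slide": [-3, 0, 0], "claw": -1, "angular": [0, 0, 0]}, {"slide": [-3, 0, 0], "claw": -1, "angular": [0, 0, 0]}])

```text
time_s: 4.12
position: [642.5, 235.8, 166.5]
tcp_rot: [-0.004, -0.131, 0.991, 0.0]
contact_force: [-8.0, -2.8, 2.8]
opening: 0.274
```

>>> drive_tool(deltas=[{"slide": [3, 0, 0], "claw": 0.2, "angular": [0, 0, 0]}, {"slide": [3, 0, 0], "claw": 0.2, "angular": [0, 0, 0]}, {"slide": [3, 0, 0], "claw": 0.2, "angular": [0, 0, 0]}, {"slide": [3, 0, -40], "claw": 0.2, "angular": [0, 0, 0]}, {"slide": [3, 0, -70], "claw": 0.2, "angular": [0, 0, 0]}])

```text
time_s: 4.75
position: [643.0, 235.2, 238.3]
tcp_rot: [0.0, -0.131, 0.991, 0.0]
contact_force: [-0.8, -1.1, 0.7]
opening: 0.601
```

```bash
python3 - <<'E'
from h import *
s=bot.state(); T=T_tool(s);print(s["time_s"],s["position"],s["qpos"],s["contact_force"])
w=grab("wrist","w3.png")
print("knob if 1.75",proj(w,[638,234,186]))
print(T[:3,:3].T@(np.array([475,-205,225])-T[:3,3]))
E
```

```text
4.75 [642.96466054 235.21558276 238.33953451] [ 1.88045888e-01  5.00640115e-01  1.15953770e+00  2.08395829e-04
  1.48065315e+00 -1.64495275e+00] [-0.77102674 -1.14152555  0.74288347]
knob if 1.75 [257.9588654  199.16528864]
[ 276.33447465 -381.63898786   13.06792824]
```

View pics/w3.png

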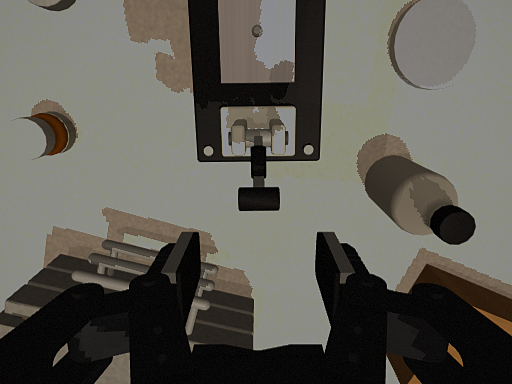

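Lever stays at its stop: the knob is at (258,198), as predicted for 1.75 rad. The pin is visible at (257,31). Next, the cover.

>>> drive_tool(deltas=[{"slide": [35, -48, 0], "claw": 0.2, "angular": [0, 0, 0]}, {"slide": [70, -96, 0], "claw": 0.2, "angular": [0, 0, 0]}, {"slide": [105, -144, 0], "claw": 0.2, "angular": [0, 0, 0]}, {"slide": [140, -192, 0], "claw": 0.2, "angular": [0, 0, 0]}, {"slide": [170, -236, 0], "claw": 0.2, "angular": [0, 0, 0]}])

```text
time_s: 5.42
position: [538.8, -38.6, 237.2]
tcp_rot: [0.0, -0.131, 0.991, -0.0]
contact_force: [0.7, -0.4, -0.8]
opening: 0.596
```

>>> drive_tool(deltas=[{"slide": [35, -48, 3], "claw": 0.2, "angular": [0, 0, 0]}, {"slide": [70, -96, 6], "claw": 0.2, "angular": [0, 0, 0]}, {"slide": [106, -146, 13], "claw": 0.2, "angular": [0, 0, 0]}, {"slide": [106, -146, 13], "claw": 0.2, "angular": [0, 0, 0]}, {"slide": [106, -146, 13], "claw": 0.2, "angular": [0, 0, 0]}])

```text
time_s: 6.05
position: [475.1, -205.4, 224.0]
tcp_rot: [0.0, -0.13, 0.992, 0.0]
contact_force: [0.7, 0.6, -0.2]
opening: 0.599
```

```bash
python3 - <<'E'
from h import *
s=bot.state(); T=T_tool(s);print(s["time_s"],s["position"],s["qpos"],s["contact_force"])
w3=load("w3.png")
print("pin",[onz(w3,(257,31),z) for z in (38,46)])
w=grab("wrist","w4.png")
E
```

```text
6.05 [ 475.11827249 -205.40515351  224.04885327] [-6.24251010e-01  2.05489028e-01  1.62263498e+00  6.88279691e-04
  1.31355152e+00 -2.45602357e+00] [ 0.68707819  0.62186512 -0.17469996]
pin [array([529.23267348, 204.10970336,  38.        ]), array([530.31674372, 204.40627971,  46.        ])]
```

View pics/w4.png

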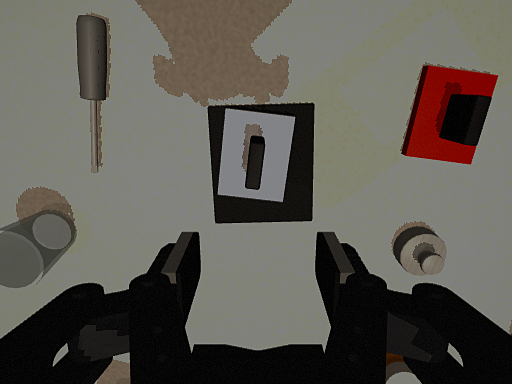

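The plate is at (257,155) on the mat, turned slightly from the gripper's axes; the red look-alike is at the right (450,115).

```bash
python3 - <<'E'
from h import *
w=load("w4.png"); g=w["img"].astype(int); 
m=np.zeros((384,512),np.uint8); m[105:212,212:302]=(g[105:212,212:302].max(2)>85)
n,l,st,c=cv2.connectedComponentsWithStats(m); i=1+st[1:,4].argmax(); print(st[i])
cs,_=cv2.findContours((l==i).astype(np.uint8),cv2.RETR_EXTERNAL,cv2.CHAIN_APPROX_NONE)
p=max(cs,key=len)[:,0].astype(float)
P=np.array([onz(w,q,16)[:2] for q in p],np.float32)
r=cv2.minAreaRect(P);print(r)
s=bot.state();T=T_tool(s);a=np.radians(r[2]);print("tool y yaw",np.arctan2(T[1,1],T[0,1])-np.pi/2)
print(T[:3,:3].T@(np.r_[r[0],39-18.0]-T[:3,3]), T[:3,3])
print("handle top centre px expected",proj(w,[*r[0],61]))
E
```

```text
[ 218  108   77   94 5000]
((475.9142150878906, -208.07606506347656), (90.1958236694336, 69.83727264404297), 8.043990135192871)
tool y yaw 0.26245301050939696
[  0.50870013  -3.4514479  203.16777821] [ 475.42602336 -204.70269257  224.16913988]
handle top centre px expected [254.44677657 166.1702432 ]
```

>>> drive_tool(deltas=[{"slide": [0.5, -3.5, 50], "claw": 0.2, "angular": [0, 0, 0.122]}, {"slide": [0.5, -3.5, 100], "claw": 0.2, "angular": [0, 0, 0.122]}, {"slide": [0.5, -3.5, 150], "claw": 0.2, "angular": [0, 0, 0.122]}, {"slide": [0.5, -3.5, 190], "claw": 0.2, "angular": [0, 0, 0.122]}, {"slide": [0.5, -3.5, 202.5], "claw": 0.2, "angular": [0, 0, 0.122]}])

```text
time_s: 6.72
position: [474.9, -206.3, 19.5]
tcp_rot: [-0.002, -0.071, 0.997, 0.001]
contact_force: [-0.3, 1.1, 0.3]
opening: 0.598
```

>>> drive_tool(deltas=[{"slide": [0, 0, 0], "claw": -0.3, "angular": [0, 0, 0]}, {"slide": [0, 0, 0], "claw": -1, "angular": [0, 0, 0]}, {"slide": [0, 0, 0], "claw": -1, "angular": [0, 0, 0]}, {"slide": [0, 0, 0], "claw": -1, "angular": [0, 0, 0]}, {"slide": [0, 0, 0], "claw": -1, "angular": [0, 0, 0]}], newtons=60)

```text
time_s: 7.35
position: [477.0, -209.6, 23.5]
tcp_rot: [0.002, -0.07, 0.998, -0.001]
contact_force: [0.7, 2.7, 6.6]
opening: 0.155
```

```bash
python3 - <<'E'
from h import *
s=bot.state(); T=T_tool(s);print(s)
w=grab("wrist","w5.png")
E
```

```text
{'time_s': 7.35, 'qpos': array([-6.28693316e-01,  4.41642933e-01,  1.85303589e+00,  8.03161534e-04,
        8.43068234e-01, -2.33994994e+00]), 'qvel': array([-0.00146182,  0.00143766, -0.00132663, -0.00105957,  0.00039195,
        0.0002323 ]), 'effort': array([ -1.2835481 , -42.83939838, -18.51668179,  -0.61070329,
        -0.20355681,   0.04818365]), 'position': array([ 476.97006007, -209.55595219,   23.45014014]), 'tcp_rot': array([ 0.00166523, -0.06990641,  0.99755166, -0.00100717]), 'contact_force': array([0.71600795, 2.65987684, 6.6068659 ]), 'ft_torque': array([ 0.56326636, -0.08470041,  0.03439022]), 'opening': 0.15492120687031274}
```

View pics/w5.png

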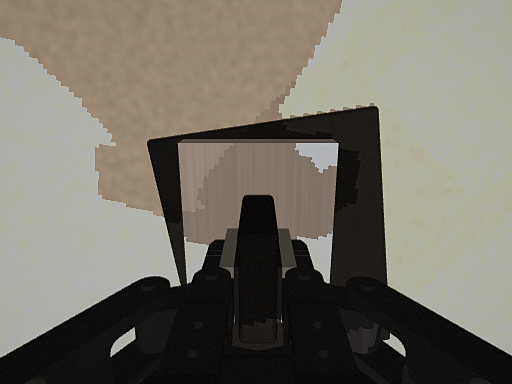

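Grip is good: the handle is between the pads and the plate's near edge is at row 142, columns 180–338. Lifting.

>>> drive_tool(deltas=[{"slide": [0, 0, -20], "claw": -1, "angular": [0, 0, 0]}, {"slide": [0, 0, -60], "claw": -1, "angular": [0, 0, 0]}, {"slide": [0, 0, -100], "claw": -1, "angular": [0, 0, 0]}, {"slide": [0, 0, -100], "claw": -1, "angular": [0, 0, 0]}, {"slide": [0, 0, -100], "claw": -1, "angular": [0, 0, 0]}])

```text
time_s: 8.02
position: [474.8, -208.6, 121.0]
tcp_rot: [-0.0, -0.07, 0.998, 0.0]
contact_force: [0.4, -0.0, -2.9]
opening: 0.157
```

```bash
python3 - <<'E'
from h import *
np.set_printoptions(precision=3,suppress=True)
for _ in range(2):
    w=grab("wrist","w6.png"); s=bot.state(); print(s["time_s"],s["position"],s["contact_force"],s["ft_torque"],s["opening"])
T=T_tool(s); w=load("w6.png"); V=dict(w); V["T"]=np.array(eyes.get_image("wrist")["hand_eye"])  # tool frame
# plate bright mask, near edge in tool frame on plane z_tool
g=cv2.cvtColor(w["img"],cv2.COLOR_RGB2GRAY)
print("rows at col 210,300:",[ (r,int(g[r,210]),int(g[r,300])) for r in range(130,160,2)])
print("cols row160:",[(c,int(g[165,c])) for c in list(range(170,190,2))+list(range(330,348,2))])
cs,_=cv2.findContours((g>60).astype(np.uint8),0,1)
for zt in (5,7):
  print(zt,[onz(V,u,zt) for u in [(180,142),(338,142),(184,220),(333,220)]])
print(T[:3,:3], T[:3,:3].T@(np.array([530,204.2,130])-T[:3,3]))
E
```

```text
8.075 [ 474.475 -208.27   120.378] [-0.614  0.357 -2.462] [ 0.017  0.009 -0.006] 0.15192660868727786
8.125 [ 474.405 -208.189  120.062] [-0.405  0.143 -2.532] [-0.006 -0.024  0.015] 0.16086530585580208
rows at col 210,300: [(130, 14, 8), (132, 15, 11), (134, 11, 22), (136, 14, 18), (138, 6, 11), (140, 63, 60), (142, 50, 42), (144, 115, 153), (146, 112, 150), (148, 111, 150), (150, 110, 150), (152, 111, 150), (154, 111, 160), (156, 111, 89), (158, 111, 93)]
cols row160: [(170, 150), (172, 150), (174, 149), (176, 151), (178, 155), (180, 106), (182, 110), (184, 106), (186, 112), (188, 113), (330, 93), (332, 94), (334, 159), (336, 156), (338, 149), (340, 147), (342, 145), (344, 147), (346, 147)]
5 [array([ 46.552, -33.388,   5.   ]), array([46.578, 34.367,  5.   ]), array([ 10.73 , -33.758,   5.   ]), array([10.747, 34.4  ,  5.   ])]
7 [array([ 46.241, -33.836,   7.   ]), array([46.266, 34.836,  7.   ]), array([  9.933, -34.211,   7.   ]), array([ 9.95 , 34.869,  7.   ])]
[[-0.99  -0.14  -0.003]
 [-0.14   0.99   0.002]
 [ 0.002  0.002 -1.   ]] [-112.611  400.607   -9.323]
```

>>> drive_tool(deltas=[{"slide": [-16, 56, 0], "claw": -1, "angular": [0, 0, -0.03]}, {"slide": [-32, 112, 0], "claw": -1, "angular": [0, 0, -0.06]}, {"slide": [-48, 168, 0], "claw": -1, "angular": [0, 0, -0.09]}, {"slide": [-64, 224, 0], "claw": -1, "angular": [0, 0, -0.12]}, {"slide": [-80, 280, 0], "claw": -1, "angular": [0, 0, -0.135]}])

```text
time_s: 8.8
position: [515.0, 81.3, 120.4]
tcp_rot: [-0.001, -0.137, 0.991, 0.0]
contact_force: [0.3, -0.7, -2.8]
opening: 0.155
```

```bash
python3 - <<'E'
from h import *
s=bot.state(); T=T_tool(s); print(s["time_s"],s["position"],T[:3,:3].round(3), T[:3,:3].T@(np.array([530.9,204,100])-T[:3,3]))
E
```

```text
8.8 [515.00325862  81.34283488 120.40003113] [[-0.962 -0.272 -0.002]
 [-0.272  0.962  0.   ]
 [ 0.002  0.001 -1.   ]] [-48.72054321 113.68848719  20.36871037]
```

>>> drive_tool(deltas=[{"slide": [-20, 46, 0], "claw": -1, "angular": [0, 0, 0]}, {"slide": [-40, 92, 0], "claw": -1, "angular": [0, 0, 0]}, {"slide": [-48.7, 113.7, 20], "claw": -1, "angular": [0, 0, 0]}, {"slide": [-48.7, 113.7, 45], "claw": -1, "angular": [0, 0, 0]}, {"slide": [-48.7, 113.7, 50], "claw": -1, "angular": [0, 0, 0]}])

```text
time_s: 9.43
position: [529.2, 202.2, 68.6]
tcp_rot: [-0.003, -0.138, 0.99, -0.0]
contact_force: [-0.6, 0.7, -1.8]
opening: 0.158
```

>>> drive_tool(deltas=[{"slide": [0, 0, 0], "claw": -1, "angular": [0, 0, 0]}, {"slide": [0, 0, 0], "claw": -1, "angular": [0, 0, 0]}])

```text
time_s: 9.68
position: [532.3, 201.8, 72.4]
tcp_rot: [0.001, -0.137, 0.991, 0.0]
contact_force: [0.5, 0.3, -2.1]
opening: 0.154
```

```bash
python3 - <<'E'
from h import *
w=grab("wrist","w7.png");a=grab("scene","a7.png");b=grab("side","b7.png");s=bot.state(); T=T_tool(s); print(s["time_s"],s["position"],s["contact_force"],T[:3,:3].T@(np.array([530.9,204,60])-T[:3,3]))
c=np.hstack([cv2.resize(v["img"][y:y+70,x:x+95],(400,295),interpolation=cv2.INTER_CUBIC) for v,x,y in((a,260,135),(b,210,135))])
c=np.vstack([c,np.hstack([cv2.resize(w["img"],(400,300)),np.zeros((300,400,3),np.uint8)])])
cv2.imwrite("pics/c7.png",c[:,:,::-1])
E
```

```text
9.825 [532.24874193 201.91751391  72.51292557] [-0.15461531  0.26336222 -2.41886143] [ 0.75398187  2.37263195 12.51124648]
```

View pics/c7.png

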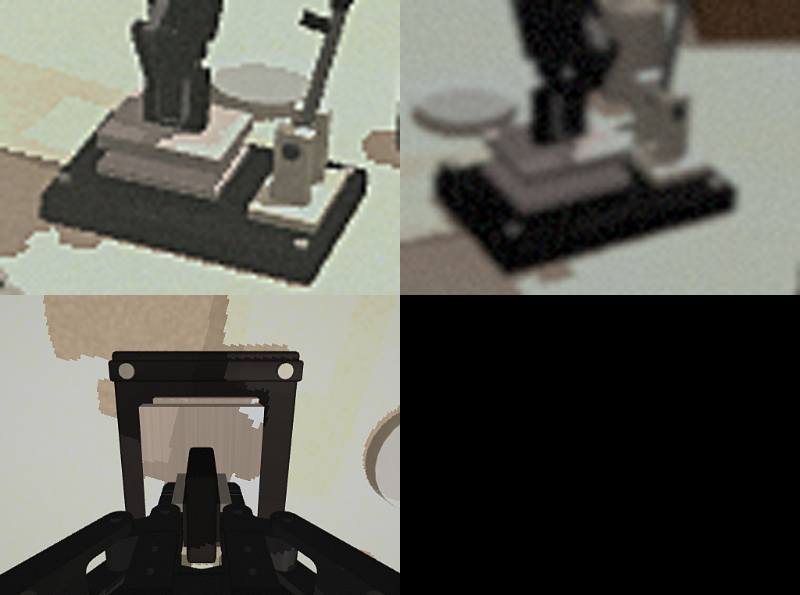

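Plate hovers squarely over the seat in all three views. In the wrist crop the seat lies about 2–3 mm toward +tool y, agreeing with the pose error. I'll check x numerically.

```bash
python3 - <<'E'
from h import *
np.set_printoptions(precision=1,suppress=True)
w=load("w7.png"); g=cv2.cvtColor(w["img"],cv2.COLOR_RGB2GRAY).astype(int)
print("col 230:",g[126:148,230].tolist());print("row134:",g[134,188:200].tolist(),g[134,322:340].tolist())
print("row150:",g[150,172:186].tolist(),g[150,332:344].tolist())
V=dict(w);V["T"]=np.array(eyes.get_image("wrist")["hand_eye"])
for r in(131,133):print("seat",onz(V,(195,r),34.5),onz(V,(331,r),34.5))
for r in(141,143):print("plate",onz(V,(178,r),6),onz(V,(338,r),6))
E
```

```text
col 230: [24, 20, 21, 11, 49, 88, 135, 138, 142, 142, 141, 142, 149, 89, 86, 87, 77, 140, 136, 134, 134, 135]
row134: [23, 22, 22, 25, 25, 19, 19, 63, 141, 144, 143, 143] [132, 209, 203, 202, 202, 202, 202, 205, 218, 129, 2, 19, 21, 19, 22, 20, 21, 19]
row150: [26, 23, 26, 25, 16, 17, 138, 156, 152, 153, 152, 149, 151, 157] [198, 199, 199, 199, 206, 230, 0, 16, 17, 20, 41, 40]
seat [ 47.6 -32.1  34.5] [47.6 37.3 34.5]
seat [ 46.6 -32.1  34.5] [46.6 37.3 34.5]
plate [ 46.9 -34.5   6. ] [46.9 34.5  6. ]
plate [ 46.  -34.6   6. ] [46.  34.6  6. ]
```

>>> drive_tool(deltas=[{"slide": [0.9, 2.5, 0], "claw": -1, "angular": [0, 0, 0]}, {"slide": [0.9, 2.5, 4], "claw": -1, "angular": [0, 0, 0]}, {"slide": [0.9, 2.5, 8], "claw": -1, "angular": [0, 0, 0]}, {"slide": [0.9, 2.5, 11], "claw": -1, "angular": [0, 0, 0]}, {"slide": [0.9, 2.5, 11], "claw": -1, "angular": [0, 0, 0]}])

```text
time_s: 10.5
position: [529.8, 204.3, 60.1]
tcp_rot: [-0.0, -0.137, 0.991, -0.0]
contact_force: [-0.8, 1.0, -3.0]
opening: 0.157
```

>>> drive_tool(deltas=[{"slide": [0, 0, 0], "claw": -1, "angular": [0, 0, 0]}, {"slide": [0, 0, 0], "claw": -1, "angular": [0, 0, 0]}])

```text
time_s: 10.75
position: [530.2, 204.4, 60.7]
tcp_rot: [0.0, -0.137, 0.991, 0.0]
contact_force: [-0.2, 0.3, -2.3]
opening: 0.156
```

>>> drive_tool(deltas=[{"slide": [0, 0, 1], "claw": -1, "angular": [0, 0, 0]}, {"slide": [0, 0, 2], "claw": -1, "angular": [0, 0, 0]}, {"slide": [0, 0, 2], "claw": -1, "angular": [0, 0, 0]}, {"slide": [0, 0, 2], "claw": -1, "angular": [0, 0, 0]}])

```text
time_s: 11.25
position: [530.0, 204.3, 58.6]
tcp_rot: [-0.0, -0.137, 0.991, 0.0]
contact_force: [-0.4, 0.0, -1.7]
opening: 0.158
```

>>> drive_tool(deltas=[{"slide": [0, 0, 1], "claw": -1, "angular": [0, 0, 0]}, {"slide": [0, 0, 2], "claw": -1, "angular": [0, 0, 0]}, {"slide": [0, 0, 2], "claw": -1, "angular": [0, 0, 0]}, {"slide": [0, 0, 2], "claw": -1, "angular": [0, 0, 0]}])

```text
time_s: 11.75
position: [530.1, 204.4, 57.0]
tcp_rot: [0.0, -0.137, 0.991, 0.0]
contact_force: [-2.1, -1.5, 2.7]
opening: 0.152
```

>>> drive_tool(deltas=[{"slide": [0, 0, 1], "claw": -1, "angular": [0, 0, 0]}, {"slide": [0, 0, 2], "claw": -1, "angular": [0, 0, 0]}, {"slide": [0, 0, 2], "claw": -1, "angular": [0, 0, 0]}, {"slide": [0, 0, 2], "claw": -1, "angular": [0, 0, 0]}])

```text
time_s: 12.25
position: [530.1, 204.4, 54.8]
tcp_rot: [0.0, -0.137, 0.991, 0.0]
contact_force: [-2.5, -0.1, 5.2]
opening: 0.152
```

```bash
python3 - <<'E'
from h import *
w=grab("wrist","w8.png");a=grab("scene","a8.png");b=grab("side","b8.png");s=bot.state(); print(s["time_s"],s["position"],s["contact_force"],s["ft_torque"])
c=np.hstack([cv2.resize(v["img"][y:y+70,x:x+95],(400,295),interpolation=cv2.INTER_CUBIC) for v,x,y in((a,260,135),(b,210,135))])
c=np.vstack([c,np.hstack([cv2.resize(w["img"],(400,300)),np.zeros((300,400,3),np.uint8)])])
cv2.imwrite("pics/c8.png",c[:,:,::-1])
E
```

```text
12.4 [530.13960273 204.36192112  54.78293273] [-2.47155329 -0.26127482  4.92185281] [-0.09762908  0.25690874 -0.02082014]
```

View pics/c8.png

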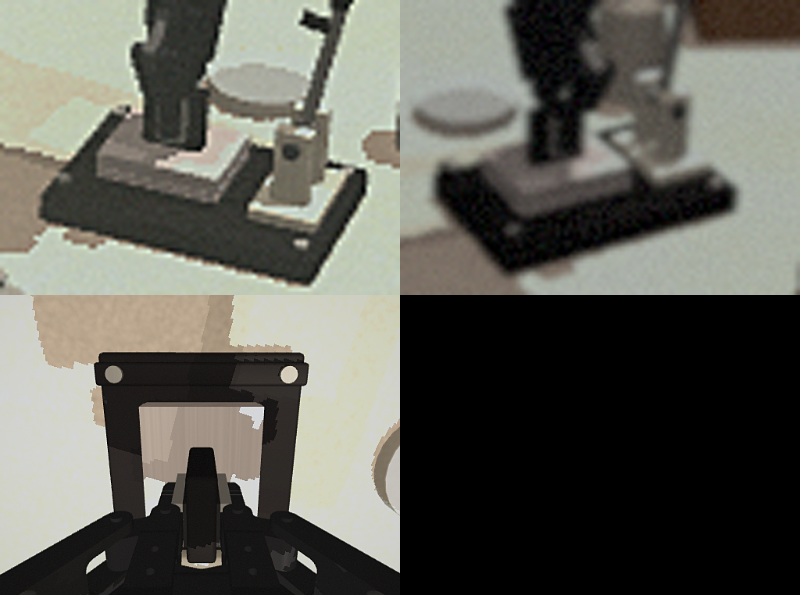

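>>> drive_tool(deltas=[{"slide": [1, 0, 0], "claw": -1, "angular": [0, 0, 0]}, {"slide": [1, 0, 0], "claw": -1, "angular": [0, 0, 0]}, {"slide": [1, 0, 0], "claw": -1, "angular": [0, 0, 0]}])

```text
time_s: 12.78
position: [530.1, 204.3, 55.1]
tcp_rot: [0.001, -0.137, 0.991, 0.0]
contact_force: [1.2, 1.6, 4.8]
opening: 0.16
```

>>> drive_tool(deltas=[{"slide": [1, 0, 0], "claw": -1, "angular": [0, 0, 0]}, {"slide": [1, 0, 0], "claw": -1, "angular": [0, 0, 0]}, {"slide": [1, 0, 0], "claw": -1, "angular": [0, 0, 0]}])

```text
time_s: 13.15
position: [529.1, 203.9, 55.0]
tcp_rot: [0.001, -0.137, 0.991, 0.0]
contact_force: [4.0, 1.2, 4.7]
opening: 0.154
```

>>> drive_tool(deltas=[{"slide": [1, 0, 0], "claw": -1, "angular": [0, 0, 0]}, {"slide": [1, 0, 0], "claw": -1, "angular": [0, 0, 0]}, {"slide": [1, 0, 0], "claw": -1, "angular": [0, 0, 0]}])

```text
time_s: 13.52
position: [528.7, 203.8, 55.2]
tcp_rot: [0.002, -0.137, 0.991, 0.0]
contact_force: [5.7, 3.2, 4.9]
opening: 0.152
```

Side force rose to about 6.5 N against about 7 N of normal load, so the pin must be in the hole. I'll centre and press to the stop.

>>> drive_tool(deltas=[{"slide": [-2, 0, 0], "claw": -1, "angular": [0, 0, 0]}, {"slide": [-2, 0, 1], "claw": -1, "angular": [0, 0, 0]}, {"slide": [-2, 0, 2], "claw": -1, "angular": [0, 0, 0]}, {"slide": [-2, 0, 2], "claw": -1, "angular": [0, 0, 0]}, {"slide": [-2, 0, 2], "claw": -1, "angular": [0, 0, 0]}])

```text
time_s: 14.15
position: [528.8, 203.8, 52.8]
tcp_rot: [-0.0, -0.137, 0.991, -0.0]
contact_force: [-0.2, -0.0, 7.3]
opening: 0.154
```

>>> drive_tool(deltas=[{"slide": [0, 0, 1], "claw": -1, "angular": [0, 0, 0]}, {"slide": [0, 0, 2], "claw": -1, "angular": [0, 0, 0]}, {"slide": [0, 0, 2], "claw": -1, "angular": [0, 0, 0]}, {"slide": [0, 0, 2], "claw": -1, "angular": [0, 0, 0]}])

```text
time_s: 14.65
position: [528.9, 203.8, 52.4]
tcp_rot: [0.0, -0.137, 0.991, -0.0]
contact_force: [-3.0, -1.1, 19.3]
opening: 0.16
```

>>> drive_tool(deltas=[{"slide": [0, 0, 1], "claw": -1, "angular": [0, 0, 0]}, {"slide": [0, 0, 2], "claw": -1, "angular": [0, 0, 0]}, {"slide": [0, 0, 2], "claw": -1, "angular": [0, 0, 0]}, {"slide": [0, 0, 2], "claw": -1, "angular": [0, 0, 0]}])

```text
time_s: 15.15
position: [529.0, 203.9, 52.3]
tcp_rot: [0.001, -0.137, 0.991, -0.0]
contact_force: [-8.1, -2.2, 33.2]
opening: 0.157
```

>>> drive_tool(deltas=[{"slide": [0.5, 0, -1.3], "claw": -1, "angular": [0, 0, 0]}, {"slide": [0.5, 0, -1.3], "claw": -1, "angular": [0, 0, 0]}, {"slide": [0.5, 0, -1.3], "claw": -1, "angular": [0, 0, 0]}, {"slide": [0.5, 0, -1.3], "claw": -1, "angular": [0, 0, 0]}])

```text
time_s: 15.65
position: [528.9, 203.8, 52.4]
tcp_rot: [0.001, -0.137, 0.991, -0.0]
contact_force: [-3.1, -0.6, 22.6]
opening: 0.157
```

```bash
python3 - <<'E'
from h import *
from m import tri
np.set_printoptions(precision=2,suppress=True)
s=bot.state(); T=T_tool(s); print(s["time_s"],s["position"],s["contact_force"],s["ft_torque"],T[:3,:3])
w=grab("wrist","w9.png"); g=cv2.cvtColor(w["img"],cv2.COLOR_RGB2GRAY).astype(int)
print(g[132:150,230].tolist(), [onz(w,(230,r),45)[:2] for r in (141,143)])
# expected near edge centre of plate at pin-45mm along dock x
print("pin-45ex", np.array([530,204.2])-45*np.array([.962,.272]), "px of that edge", proj(w,[530-43.3,204.2-12.2,45]))
E
```

```text
15.65 [528.9  203.83  52.37] [-3.07 -0.59 22.56] [-0.12  0.45  0.04] [[-0.96 -0.27  0.  ]
 [-0.27  0.96 -0.  ]
 [-0.   -0.   -1.  ]]
[28, 26, 27, 31, 22, 24, 11, 109, 105, 99, 88, 153, 149, 148, 147, 149, 148, 149] [array([487.32, 179.41]), array([488.16, 179.63])]
pin-45ex [486.71 191.96] px of that edge [258.22 147.46]
```

```bash
python3 -c "
from h import *
print(bot.sign_off()); s=bot.state(); print(s['time_s'],s['position'],s['contact_force'])"
```

```text
the job is handed in; nothing more can be done
None
the job is handed in; nothing more can be done
```

I swung the lever up to its stop, placed the grey cover over the seat and pressed it down until the seat stopped. I handed in at about 15.7 s, still gripping it. `sign_off` gave no verdict.

**Lever:** After I let go, the knob was at (258,198), where I had predicted it for 1.75 rad. It was still up in the later scene and side views.

**Pin in the hole:** While the cover was lightly pressed, sideways force rose to about 6.5 N against about 7 N of downward load. That is too much for plain sliding, so the pin was in the hole.

**Pressed down:** The tool sank from about 57.2 mm to 52.4 mm, roughly 4.8 of the seat's 5 mm, and then met a hard stop. The tool height at the stop also fits the height at which I gripped the cover on its mat, so the underside should be on the seat. The upward reaction was about 22.6 N, after a peak of about 33 N that I backed off. The gripper was vertical and in line with the dock.

**Small disagreement:** The plate's near edge in the last wrist image was about 2 mm off where I expected it along the dock's x axis. That is within the 2 mm calibration, and the pin limits sideways play to about 1.3 mm.

**Not checked:** I did not measure the bystanders again at the end. No contact forces suggested I had touched any of them.

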